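Release the jammed reject bin through its catch hole

TASK

The tilting reject bin is held shut by a hidden spring catch. Take the wooden dowel from its stand, push it down through the small hole in the sloping plate on the back of the bin housing, feel for the catch and press it gently until the bin tips open, stopping there without driving the catch hard against its stop. Then put the dowel back upright in the hole of its stand, let go, and leave the other things on the bench where they are.

Things in the scene. Friction and masses are not known exactly. Their poses are not given: they have to be found in the camera images.
- housing: Grey sheet-steel bin housing fixed to the bench, 220 mm deep (local x -120 to +100), 220 mm wide, 184 mm high. Origin at the centre of its underside, x runs from its back (the sloping plate, nearer the robot) to its open front, z up.
- plate: Sloping bare-metal plate, 127 (x) by 220 (y) by 5 mm, over the upper back of the housing, inclined 25 degrees, facing up and back to the robot's side. Origin at the centre of the hole's mouth on the upper face, 152 mm above the bench; z points out of the hole along its axis, 25 degrees from vertical; y is level. The hole is round, 16 mm across with a 1.5 mm chamfer, right through.
- catch: Steel spring catch hidden under the plate; origin on the hole's axis, 60 mm below the mouth, axes as the plate's. Its 28 mm round push pad stands up from it to an unknown height: 14 to 34 mm below the mouth, differing each time. It resists pushing down the axis with 6 N at first and 1 N more per mm, frees the bin after 7 to 8 mm (about 14 N); never push it to its hard stop at 14 mm: it would bend.
- bin (a joint): Tilt of the grey steel bin in the housing, rad: 0 shut, 0.6 fully open, its top tipped out of the housing's front away from the sloping plate. Spring-driven: once the catch is pressed it tips open by itself within about a second and stays open.
- dowel_mid (a point): Centre (half-way up) of the plain wooden dowel, 10 mm in diameter, 130 mm long, about 15 g, standing upright and loose in the hole of its stand, with 88 mm of it above the stand. z along the dowel.
- dowel_foot (a point): Centre of the dowel's lower end face, 65 mm below its centre.
- stand_hole (a point): Centre of the mouth of the dowel's hole in the top of its stand, 50 mm above the bench. The stand is a square hardwood block, 60 by 60 by 50 mm, fixed to the bench; the upright hole is 16 mm across with a 2 mm chamfer and 42 mm deep.
- spool_a: Bystander: scored steel spool standing upright, 32 mm diameter, 62 mm high; origin under its centre.
- spool_b: Bystander: second such steel spool, same size.
- sleeve: Bystander: orange plastic spool sleeve, a tube 44 mm across, 50 mm high, standing; origin under its centre.
- vblock: Bystander: cast-iron V-block, 60 by 78 by about 50 mm; origin under its centre.
- lap: Bystander: bronze lap, a 30 mm thick cylinder 60 mm high with a 12 mm shank, 90 mm high in all, standing; origin under its centre.
- tin: Bystander: round tin of lapping compound, 64 mm across, 45 mm high.
- mallet: Bystander: brass mallet 240 mm long, lying at the back.
Mind the look-alikes: they are no part of the job. What is shaped like the part that bears stand_hole but yellow is not meant.

How it is judged:
By the outcome, as a careful person would: the job done as asked, in the order asked, and still so for the second after the job is handed in, with the robot touching nothing.
It also fails if it takes over 54 s, if anything falls off the work surface, if the arm or the gripper's body presses on something with over 40 N, if the wrist force passes 120 N, or if a joint passes its speed limit or range.

ROBOT

A 6-joint arm with a two-finger parallel gripper is mounted at the origin on the work surface. World frame = base frame: x ahead of the robot, y to its left, z up, the work surface at z = 0. Lengths are in m, angles in rad, forces in N, time in s.
With the tool pointing down it reaches from about 0.325 to 0.85 m from the base axis. Payload 4.4 kg.
Tool frame: the origin (TCP) lies at the centre of the arm's flange, where the gripper is bolted on; the fingertips stand 199 mm ahead of it and the grasp point (between the pads) lies 180 mm ahead of it (manip.finger_overhang is the distance from the TCP to the fingertips, in m); x points along the fingers, z is the direction in which the jaws open and shut, and the axes are right-handed (so a half turn about x gives the same grasp; the last joint's range is limited). The gripper opens to 94 mm and grips with 3 to 60 N. Pads are 16 mm wide; open, the fingers measure 119 mm over their backs; the gripper's body (75 mm by 177 mm) begins 78 mm behind the grasp point.
Start: joints at [-1.435, 0.207, 1.542, -0, 1.393, -0.15], TCP at [0.163, -0.552, 0.405] pointing down, gripper open.
Joint ranges: [-2.73, 2.73], [-0.86, 2.22], [0.23, 2.46], [-1.11, 4.25], [0.08, 2.63], [-2.82, 2.82]. Speed limits (rad/s): [2.79, 2.79, 3.14, 3.14, 3.14, 3.14].

INTERFACE

Orientations are given as a unit quaternion [w, x, y, z].
In Python, from station import manip gives the robot as it stands. The module is installed in compiled form; this text tells all that it offers. Calls block until the motion is done:
- manip.move_ptp(position, orientation): joint-space move of the TCP to a pose.
- manip.line_to(position, rot=None, speed=0.15, contact_N=None): straight line of the TCP; rot=None keeps the orientation; speed is the mean speed in m/s. With contact_N (N) it stops when the force on the tool has changed by that much, and returns True; else False.
- manip.goto_joints(angles): joint-space move.
- manip.move_gripper(opening, grip_force=None): finger opening in m; grip_force is the grip in N (None keeps the last); returns when the fingers have stopped.
- manip.dwell(seconds).
- manip.solve_ik(position, orientation): joint angles nearest the present ones, or None.
- manip.get_image(name): name is "scene" or "top" or "wrist"; returns a dict with "img" (400x640x3 uint8, red, green, blue), "camera_matrix" (3x3 intrinsics, pixels), "extrinsics" (4x4, takes a point from world to camera coordinates); the wrist camera has in their place "T_tool_cam" (4x4, takes a point from camera to tool coordinates, whose origin is the TCP and whose axes are the tool frame's). Camera axes: x right, y up, looking along -z (the intrinsics and any distortion apply to the point x, -y, -z); pixel columns grow to the right and rows downward; lengths in m; the calibration is good to about 2 mm. A picture is of the moment at which its call begins: read the wrist's pose just before it. There is no depth.
A pose or a line that the arm cannot do raises manip.IKError and nothing moves.
- manip.job_done(): hands the job in, once; it reports no verdict.
Readings, each from a call of its own:
- manip.get_t(): time.
- manip.get_q(): joint angles.
- manip.get_joint_vel(): joint speeds.
- manip.get_joint_efforts(): joint torques, N m.
- manip.get_position(): TCP position.
- manip.get_orientation(): TCP orientation.
- manip.get_force(): force on the tool from outside, world axes, zero at the start.
- manip.get_ft_torque(): the same for the moment, N m.
- manip.get_gripper_width(): finger opening in m.
Only numpy, scipy, OpenCV 4.12 (cv2) and the standard library are available. Lean on these libraries where they do the work, as an engineer would, in place of code of your own. Each camera call takes 0.05 s, during which the arm holds its last target.

## Working session

There is one attempt and no reset: what is moved stays moved. The work goes in short steps, each a Python script; the robot and the scene stay as the last script left them, time stands still between calls to the robot, and variables do not carry over. Pictures are saved under pics/ and viewed, and the job is handed in when it is done.

```bash
mkdir -p pics; python3 - <<'E'
from station import manip
import cv2,pickle
d={}
for n in ("scene","top"):
    r=manip.get_image(n); d[n]=r
    cv2.imwrite(f"pics/{n}0.png",r["img"][:,:,::-1])
    print(n,list(r.keys()),r["camera_matrix"].tolist(),r["extrinsics"].round(4).tolist())
pickle.dump(d,open("im0.pkl","wb"))
print(manip.get_t(),manip.get_orientation(),manip.get_gripper_width())
E
```

```text
scene ['img', 'camera_matrix', 'extrinsics'] [[439.59059799925046, 0.0, 318.7027773741753], [0.0, 439.59059799925046, 207.35066690555786], [0.0, 0.0, 1.0]] [[-0.7777, 0.6286, 0.0067, 0.5165], [-0.3391, -0.4285, 0.8375, 0.055], [0.5294, 0.649, 0.5464, -1.1891], [0.0, 0.0, 0.0, 1.0]]
top ['img', 'camera_matrix', 'extrinsics'] [[404.36175331737775, 0.0, 319.02222284526687], [0.0, 404.36175331737775, 194.14062691738863], [0.0, 0.0, 1.0]] [[-0.0264, -0.9995, -0.0153, -0.0405], [0.9965, -0.0275, 0.0788, -0.6054], [-0.0792, -0.0132, 0.9968, -0.8836], [0.0, 0.0, 0.0, 1.0]]
0.1 [ 0.5658127   0.42392503  0.56683564 -0.42289586] 0.09389977226560474
```

View pics/scene0.png

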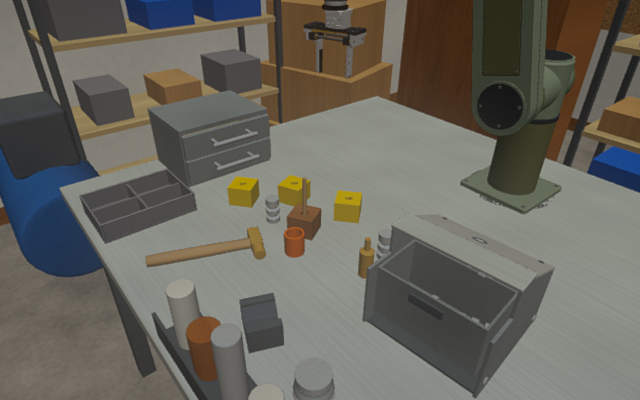

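View pics/top0.png

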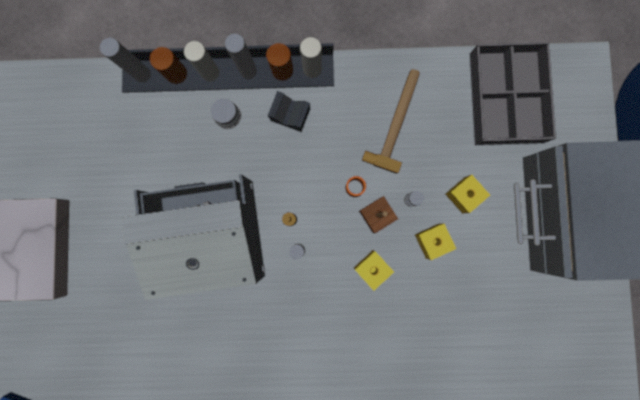

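The top view shows a brown block at (379,214) with the dowel in it, and yellow blocks at (470,194), (437,242) and (374,270). The brown hardwood one holds the dowel, so it is the stand and the yellow ones are decoys. The plate hole is at top (193,264) and scene (480,240). I'll confirm this with crops.

```bash
python3 - <<'E'
import cv2,pickle,numpy as np
d=pickle.load(open("im0.pkl","rb"))
def crop(n,u,v,h,s): 
    im=d[n]["img"][v-h:v+h,u-h:u+h,::-1]; return cv2.resize(im,(390,390),interpolation=cv2.INTER_CUBIC)
a=np.hstack([crop("top",385,214,35,0),crop("top",193,264,20,0)])
cv2.imwrite("pics/c_top.png",a)
a=np.hstack([crop("scene",304,210,40,0),crop("scene",480,240,20,0)])
cv2.imwrite("pics/c_scene.png",a)
E
```

```text
(no output)
```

View pics/c_top.png

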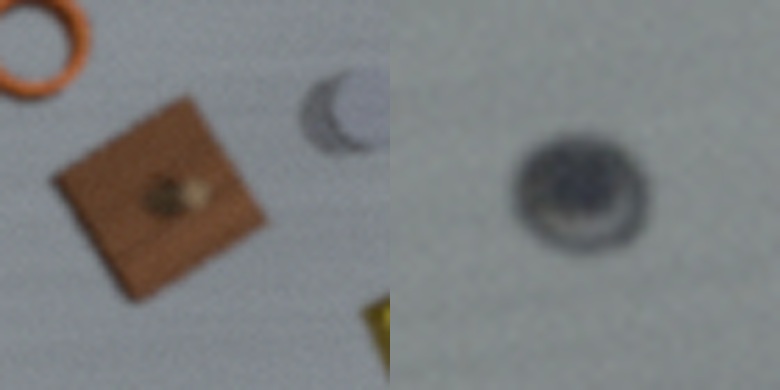

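View pics/c_scene.png

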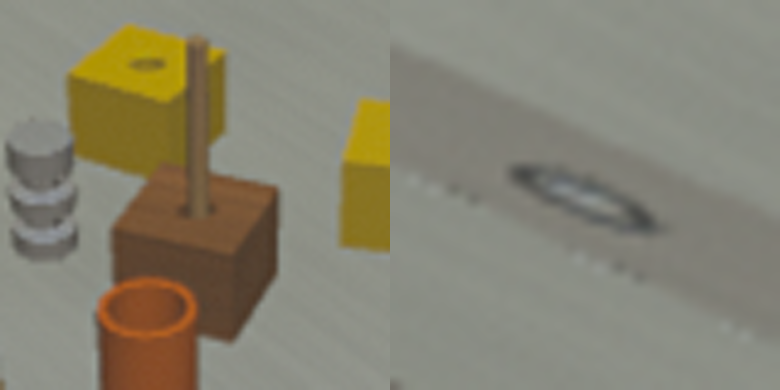

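```bash
cat > h.py <<'E'
import numpy as np,cv2,pickle
from scipy.spatial.transform import Rotation as R
def ray_we(K,E,u,v):
    d=np.array([(u-K[0,2])/K[0,0],-(v-K[1,2])/K[1,1],-1.0])
    Rm=E[:3,:3]; o=-Rm.T@E[:3,3]; d=Rm.T@d
    return o,d/np.linalg.norm(d)
def onz(K,E,u,v,z):
    o,d=ray_we(K,E,u,v); return o+d*(z-o[2])/d[2]
def tri(rays):
    A=np.zeros((3,3));b=np.zeros(3)
    for o,d in rays:
        P=np.eye(3)-np.outer(d,d);A+=P;b+=P@o
    p=np.linalg.solve(A,b); return p,[np.linalg.norm((np.eye(3)-np.outer(d,d))@(p-o))*1e3 for o,d in rays]
def proj(K,E,p):
    c=E[:3,:3]@p+E[:3,3]; return K[0,0]*c[0]/-c[2]+K[0,2], K[1,1]*-c[1]/-c[2]+K[1,2]
E
python3 - <<'E'
from h import *
np.set_printoptions(precision=4,suppress=True)
d=pickle.load(open("im0.pkl","rb"))
T=(d["top"]["camera_matrix"],d["top"]["extrinsics"]);S=(d["scene"]["camera_matrix"],d["scene"]["extrinsics"])
print("dowel top onz",onz(*T,385,213.6,.138),onz(*S,264+198*80/390,170+40*80/390,.138))
print(tri([ray_we(*T,385,213.6),ray_we(*S,264+198*80/390,170+40*80/390)]))
c=[onz(*T,350+x*70/390,179+y*70/390,.05) for x,y in((52,180),(187,97),(268,220),(137,302))]
print("stand",np.array(c),np.mean(c,0),[np.linalg.norm(c[i]-c[i-1]) for i in range(4)])
print("stand hole (dark)",onz(*T,350+168*70/390,179+196*70/390,.05),onz(*S,264+196*80/390,170+210*80/390,.05))
print("hole",onz(*T,192.7,264,.152),onz(*S,479.9,240.5,.152),tri([ray_we(*T,192.7,264),ray_we(*S,479.9,240.5)]))
# bolts/screws in top
im=d["top"]["img"][185:310,120:275,::-1]
cv2.imwrite("pics/plate.png",cv2.resize(im,None,fx=5,fy=4.8,interpolation=cv2.INTER_CUBIC))
for n,u,v,h in(("lap",289,218,.09),("spool",297,252,.062),("spool",415,200,.062),("sleeve",356,186,.05),("y",374,270,.05),("y",437,242,.05)): print(n,onz(*T,u,v,h))
E
```

```text
dowel top onz [ 0.5535 -0.1858  0.138 ] [ 0.5539 -0.1859  0.138 ]
(array([ 0.5536, -0.1859,  0.1379]), [np.float64(0.18913099140770503), np.float64(0.18913099140783787)])
stand [[ 0.5623 -0.1435  0.05  ]
 [ 0.5932 -0.1972  0.05  ]
 [ 0.5445 -0.2266  0.05  ]
 [ 0.5142 -0.1748  0.05  ]] [ 0.5536 -0.1855  0.05  ] [np.float64(0.05733516598648839), np.float64(0.06190774975349711), np.float64(0.05689969373093022), np.float64(0.060089482785663145)]
stand hole (dark) [ 0.5549 -0.1883  0.05  ] [ 0.5571 -0.1848  0.05  ]
hole [0.4669 0.186  0.152 ] [0.4673 0.1855 0.152 ] (array([0.4671, 0.1857, 0.152 ]), [np.float64(0.29971429828790597), np.float64(0.2997142982880011)])
lap [0.551  0.0058 0.09  ]
spool [ 0.479  -0.0073  0.062 ]
spool [ 0.5828 -0.2621  0.062 ]
sleeve [ 0.6176 -0.1382  0.05  ]
y [ 0.4358 -0.1706  0.05  ]
y [ 0.4919 -0.3078  0.05  ]
```

View pics/plate.png

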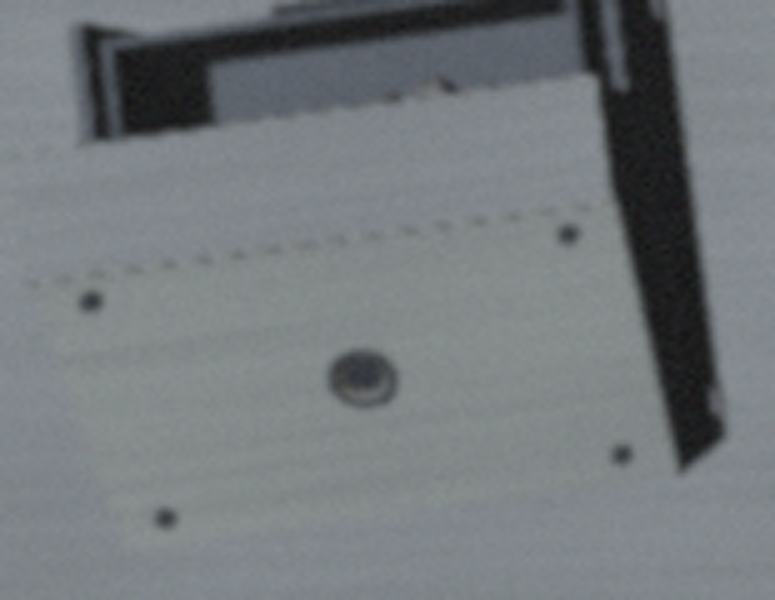

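```bash
cat >> h.py <<'E'
DW=np.array([.5536,-.1857]); HOLE=np.array([.4671,.1857,.152])
def tool(xaxis,jaw):
    x=np.array(xaxis,float);x/=np.linalg.norm(x);z=np.array(jaw,float);z-=x*(z@x);z/=np.linalg.norm(z)
    q=R.from_matrix(np.column_stack([x,np.cross(z,x),z])).as_quat(); return [q[3],q[0],q[1],q[2]]
E
python3 - <<'E'
from h import *
from station import manip
np.set_printoptions(precision=4,suppress=True)
d=pickle.load(open("im0.pkl","rb"))
T=(d["top"]["camera_matrix"],d["top"]["extrinsics"])
f=lambda x,y,z:onz(*T,120+x/5,185+y/4.8,z)
yaws=[]
for a,b,z in(((92,301),(568,234),.172),((165,518),(622,454),.132)):
    v=f(*a,z)-f(*b,z); print(v,np.linalg.norm(v)); yaws.append(np.arctan2(-v[0],v[1]))
print(np.degrees(yaws))
m=(f(92,301,.172)+f(568,234,.172))/2; m2=(f(165,518,.132)+f(622,454,.132))/2
v=m-m2; print("x dir",v,np.degrees(np.arctan2(v[1],v[0])),m,m2)
yaw=np.mean(yaws); c,s=np.cos(yaw),np.sin(yaw)
hx=np.array([c,s,0]);hy=np.array([-s,c,0]);pz=-np.sin(np.radians(25))*hx+np.array([0,0,np.cos(np.radians(25))])
print("pz",pz, manip.get_q(), manip.get_position())
for name,j in(("hy",hy),("-hy",-hy),("px",np.cross(hy,pz)),("-px",-np.cross(hy,pz))):
    for dep in(-.02,.04):
        # foot at depth dep; grasp 0.092 above foot
        p=HOLE+pz*(-dep+.092+.18); print(name,dep,manip.solve_ik(p,tool(-pz,j)))
for a in range(0,360,30):
    q=tool([0,0,-1],[np.cos(np.radians(a)),np.sin(np.radians(a)),0]); print(a,manip.solve_ik([*DW,.28],q),manip.solve_ik([*DW,.45],q) is not None)
r=manip.get_image("wrist"); cv2.imwrite("pics/w0.png",r["img"][:,:,::-1]); print(r["T_tool_cam"],r["camera_matrix"])
E
```

```text
[-0.0213  0.1787  0.    ] 0.17994009326157695
[-0.0213  0.1789  0.    ] 0.1801873877963089
[6.7998 6.7829]
x dir [0.0899 0.011  0.04  ] 7.001040431067114 [0.5119 0.192  0.172 ] [0.422  0.1809 0.132 ]
pz [-0.4197 -0.05    0.9063] [-1.4345  0.2073  1.5428 -0.      1.3935 -0.1505] [ 0.1626 -0.5512  0.4036]
hy -0.02 [ 0.2571 -0.3717  2.078  -0.0693  1.0038 -1.4078]
hy 0.04 [ 0.2468 -0.2461  2.1056 -0.072   0.8502 -1.4068]
-hy -0.02 [ 0.2571 -0.3717  2.078  -0.0693  1.0038  1.7338]
-hy 0.04 [ 0.2468 -0.2461  2.1056 -0.072   0.8502  1.7348]
px -0.02 [ 0.2571 -0.3717  2.078  -0.0693  1.0038  0.163 ]
px 0.04 [ 0.2468 -0.2461  2.1056 -0.072   0.8502  0.164 ]
-px -0.02 None
-px 0.04 None
0 [-0.4718  0.3541  1.63   -0.      1.1575 -0.4718] True
30 [-0.4718  0.3541  1.63   -0.      1.1575 -0.9954] True
60 [-0.4718  0.3541  1.63    0.      1.1575 -1.519 ] True
90 [-0.4718  0.3541  1.63   -0.      1.1575 -2.0426] True
120 [-0.4718  0.3541  1.63   -0.      1.1575 -2.5662] True
150 None False
180 [-0.4718  0.3541  1.63   -0.      1.1575  2.6698] True
210 [-0.4718  0.3541  1.63   -0.      1.1575  2.1462] True
240 [-0.4718  0.3541  1.63   -0.      1.1575  1.6226] True
270 [-0.4718  0.3541  1.63   -0.      1.1575  1.099 ] True
300 [-0.4718  0.3541  1.63    0.      1.1575  0.5754] True
330 [-0.4718  0.3541  1.63   -0.      1.1575  0.0518] True
[[-0.0002  0.2866 -0.9581  0.0186]
 [-0.0009  0.9581  0.2866  0.0832]
 [ 1.      0.0009  0.      0.0002]
 [ 0.      0.      0.      1.    ]] [[325.6112   0.     316.9527]
 [  0.     325.6112 198.9761]
 [  0.       0.       1.    ]]
```

```bash
python3 - <<'E'
from h import *
from station import manip
q=tool([0,0,-1],[1,0,0])
manip.move_gripper(.06,grip_force=40)
manip.move_ptp([*DW,.40],q)
r=manip.get_image("wrist"); cv2.imwrite("pics/w1.png",r["img"][:,:,::-1])
print(manip.get_t(),manip.get_position(),manip.get_force())
E
```

```text
2.8333 [ 0.5532801  -0.18676264  0.40003459] [-0.25261455  0.22888148 -0.28971678]
```

View pics/w1.png

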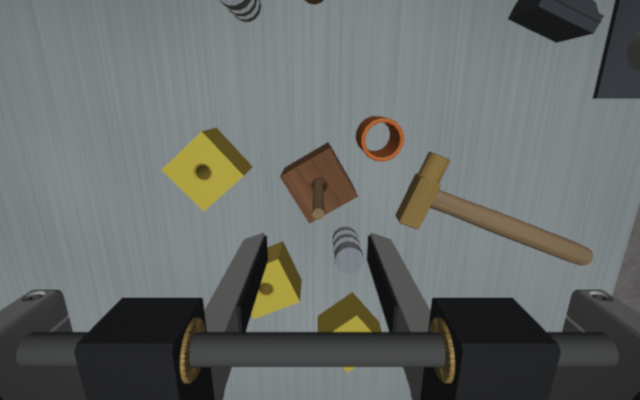

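The dowel's top is at (318,214), midway between the fingers in the brown stand. I'll descend and grip.

```bash
python3 - <<'E'
from h import *
from station import manip
q=tool([0,0,-1],[1,0,0])
print(manip.get_position(), manip.get_orientation(), q)
print(manip.line_to([*DW,.280],rot=q,speed=.12,contact_N=8))
print(manip.get_position())
manip.move_gripper(.0,grip_force=40)
f0=manip.get_force();print("w",manip.get_gripper_width(),f0)
print(manip.line_to([*DW,.395],speed=.10,contact_N=15)); manip.dwell(.2)
print(manip.get_t(),manip.get_position(),manip.get_orientation(),manip.get_force(),manip.get_gripper_width())
d={}
for n in("scene","top","wrist"):
    r=manip.get_image(n);d[n]=r;cv2.imwrite(f"pics/{n}2.png",r["img"][:,:,::-1])
d["pos"]=manip.get_position();d["ori"]=manip.get_orientation();pickle.dump(d,open("im2.pkl","wb"))
im=d["scene"]["img"][110:260,220:420,::-1];a=cv2.resize(im,None,fx=4,fy=4,interpolation=cv2.INTER_CUBIC);cv2.imwrite("pics/c2.png",a)
E
```

```text
[ 0.5532801  -0.18676264  0.40003459] [ 7.07093529e-01  5.23295799e-04  7.07119431e-01 -7.60259016e-04] [np.float64(0.7071067811865475), np.float64(0.0), np.float64(0.7071067811865475), np.float64(0.0)]
False
[ 0.55406393 -0.18593616  0.28098495]
w 0.009481900299422924 [ 0.48902674 -0.38993337  0.21775853]
False
6.3167 [ 0.5534759  -0.18563432  0.39424159] [7.06669762e-01 2.25972362e-04 7.07543459e-01 2.25457964e-04] [-0.58901993  0.11822462 -0.47236796] 0.009417276911181058
```

View pics/c2.png

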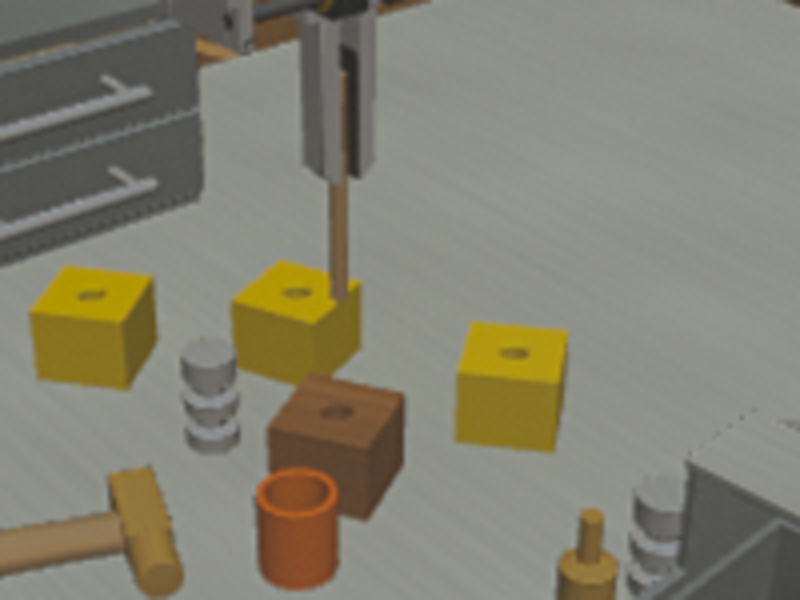

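View pics/wrist2.png

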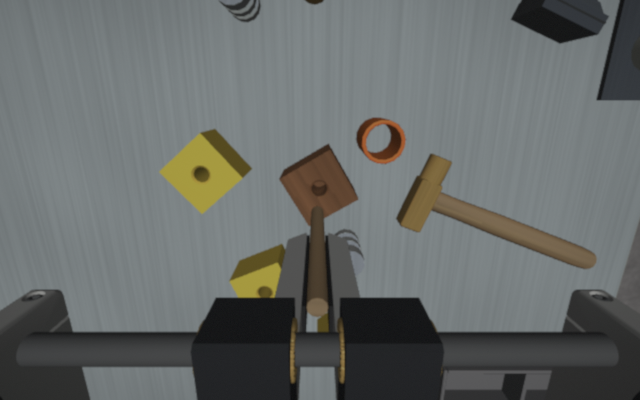

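The scene crop shows the dowel held plumb, its foot at scene ≈(305,184) and the empty stand hole at ≈(304.3,212.8). In the wrist view the foot is at ≈(318,208) and the hole at (319,187).

```bash
cat >> h.py <<'E'
def wristE(r,pos,ori):
    M=np.eye(4);M[:3,:3]=R.from_quat([ori[1],ori[2],ori[3],ori[0]]).as_matrix();M[:3,3]=pos
    return np.linalg.inv(M@r["T_tool_cam"])
E
python3 - <<'E'
from h import *
np.set_printoptions(precision=4,suppress=True)
d=pickle.load(open("im2.pkl","rb"))
S=(d["scene"]["camera_matrix"],d["scene"]["extrinsics"]);W=(d["wrist"]["camera_matrix"],wristE(d["wrist"],d["pos"],d["ori"]))
M=R.from_quat(np.roll(d["ori"],-1)).as_matrix()
print("foot expected",d["pos"]+M[:,0]*.272)
foot,res=tri([ray_we(*S,305,184),ray_we(*W,318,208.5)]);print("foot",foot,res,"tool frame",M.T@(foot-d["pos"]))
print("stand hole",onz(*S,304.3,212.8,.05),onz(*W,319,187,.05),tri([ray_we(*S,304.3,212.8),ray_we(*W,319,187)]))
a=cv2.resize(d["wrist"]["img"][160:260,270:370,::-1],None,fx=5.8,fy=5.8,interpolation=cv2.INTER_CUBIC);cv2.imwrite("pics/c2w.png",a)
E
```

```text
foot expected [ 0.5534 -0.1857  0.1227]
foot [ 0.5534 -0.1857  0.1237] [np.float64(0.2143085491092562), np.float64(0.21430854910913844)] tool frame [ 0.271 -0.     0.   ]
stand hole [ 0.5562 -0.1855  0.05  ] [ 0.5549 -0.1869  0.05  ] (array([ 0.5549, -0.1873,  0.0485]), [np.float64(0.007848279443462093), np.float64(0.00784827944346588)])
```

View pics/c2w.png

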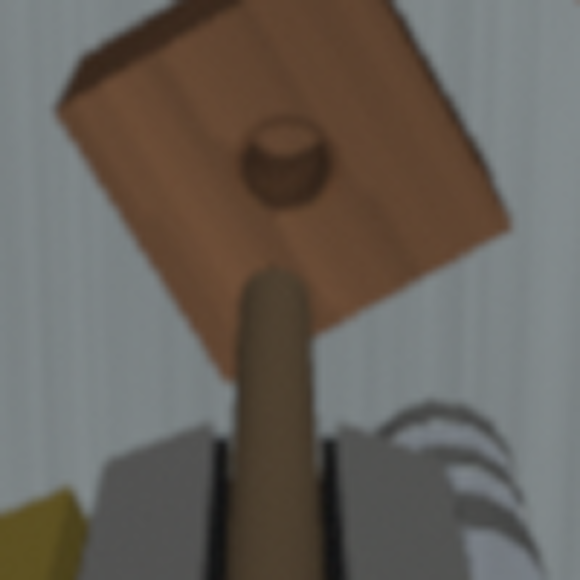

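```bash
cat >> h.py <<'E'
yaw=np.radians(6.8); hx=np.array([np.cos(yaw),np.sin(yaw),0]);hy=np.array([-np.sin(yaw),np.cos(yaw),0])
PZ=-np.sin(np.radians(25))*hx+np.array([0,0,np.cos(np.radians(25))]); QP=tool(-PZ,np.cross(hy,PZ)); L=.2725
E
python3 - <<'E'
from h import *
from station import manip
np.set_printoptions(precision=4,suppress=True)
manip.line_to([*DW,.47],speed=.2)
manip.move_ptp(HOLE+PZ*(.07+L),QP)
manip.line_to(HOLE+PZ*(.010+L),rot=QP,speed=.1,contact_N=6)
manip.dwell(.3)
p=manip.get_position();o=manip.get_orientation();M=R.from_quat(np.roll(o,-1)).as_matrix()
print(manip.get_t(),p-(HOLE+PZ*(.010+L)),M[:,0]+PZ,manip.get_force())
d={"pos":p,"ori":o}
for n in("scene","top","wrist"):
    r=manip.get_image(n);d[n]=r;cv2.imwrite(f"pics/{n}3.png",r["img"][:,:,::-1])
pickle.dump(d,open("im3.pkl","wb"))
foot=p+M[:,0]*L
c=[]
for n in("scene","wrist"):
    K=d[n]["camera_matrix"];E=d[n].get("extrinsics");E=wristE(d[n],p,o) if E is None else E
    u,v=proj(K,E,foot);h=proj(K,E,HOLE);print(n,"foot",u,v,"hole",h)
    u,v=int(h[0]),int(h[1]); c.append(cv2.resize(d[n]["img"][v-35:v+35,u-35:u+35,::-1],(395,395),interpolation=cv2.INTER_CUBIC)); print(u-35,v-35)
cv2.imwrite("pics/c3.png",np.hstack(c))
E
```

```text
9.5083 [0.     0.0001 0.0006] [0.0012 0.0004 0.0006] [-0.1702 -0.203  -0.2878]
scene foot 482.4606296601447 234.83286725255226 hole (np.float64(480.06818907285754), np.float64(240.4885283013578))
445 205
wrist foot 317.040579011261 207.55596641829155 hole (np.float64(316.2647475117447), np.float64(203.81865268447913))
281 168
```

View pics/c3.png

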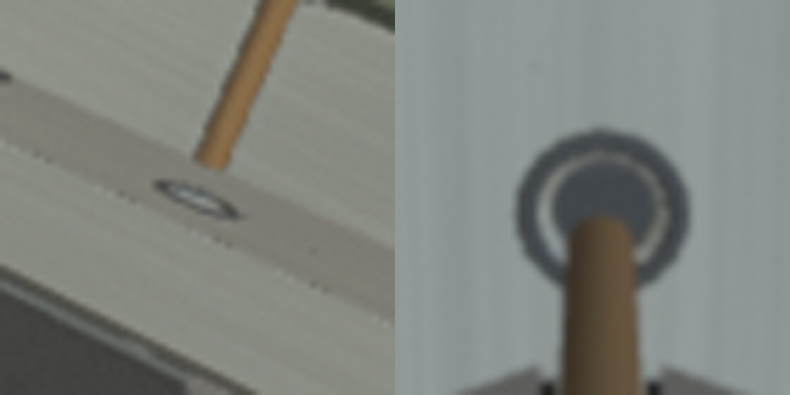

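View pics/scene3.png

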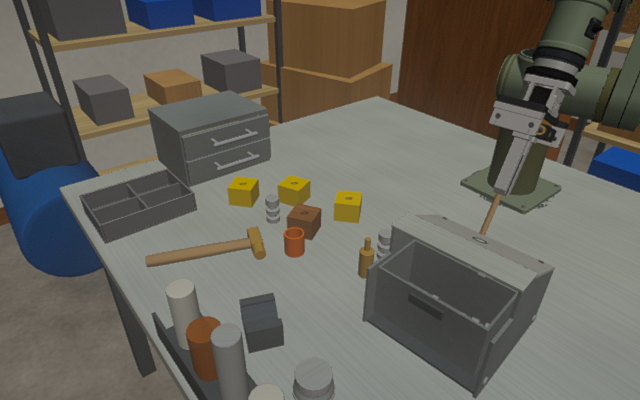

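```bash
python3 - <<'E'
from h import *
d=pickle.load(open("im3.pkl","rb"));im=d["wrist"]["img"]
a=im[188:238,292:342,::-1].copy();a=cv2.resize(a,(590,590),interpolation=cv2.INTER_CUBIC)
a=cv2.convertScaleAbs(a,alpha=1.4)
K=d["wrist"]["camera_matrix"];E=wristE(d["wrist"],d["pos"],d["ori"]);M=R.from_quat(np.roll(d["ori"],-1)).as_matrix()
foot=d["pos"]+M[:,0]*L
def draw(c,r,col):
    for t in np.linspace(0,2*np.pi,120):
        u,v=proj(K,E,c+r*(np.cos(t)*M[:,1]+np.sin(t)*M[:,2])); cv2.circle(a,(int((u+.5-292)*11.8),int((v+.5-188)*11.8)),1,col,-1)
draw(foot,.005,(0,255,0));draw(HOLE,.0095,(0,0,255))
cv2.imwrite("pics/c3b.png",a)
E
```

```text
(no output)
```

View pics/c3b.png

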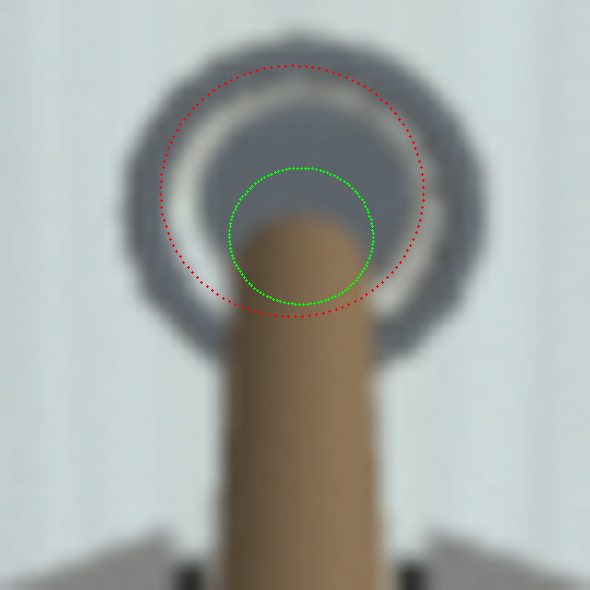

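The dowel's foot sits about 1.5 mm off the hole's axis toward −y and 0.8 mm in the jaw direction. Both shifts come from the same wrist image, so I'll correct for them and then feel downward.

```bash
cat >> h.py <<'E'
PX=np.cross(hy,PZ); H2=HOLE+.0008*PX+.0015*hy
E
python3 - <<'E'
from h import *
from station import manip
np.set_printoptions(precision=4,suppress=True)
dep=lambda: -((manip.get_position()-H2)@PZ-L)*1e3
manip.line_to(H2+PZ*(.008+L),rot=QP,speed=.03)
manip.dwell(.2);f0=manip.get_force();print("f0",f0,dep())
c=manip.line_to(H2+PZ*(-.011+L),rot=QP,speed=.03,contact_N=3);print("in",c,dep(),manip.get_force()-f0)
if not c:
    c=manip.line_to(H2+PZ*(-.037+L),rot=QP,speed=.012,contact_N=4)
    print("pad",c,dep(),manip.get_force()-f0,(manip.get_force()-f0)@PZ)
    manip.dwell(.2);print(dep(),(manip.get_force()-f0),(manip.get_force()-f0)@PZ)
np.save("f0.npy",f0);print(manip.get_t(),manip.get_gripper_width())
r=manip.get_image("wrist");cv2.imwrite("pics/w4.png",cv2.resize(r["img"][168:248,277:357,::-1],(560,560),interpolation=cv2.INTER_CUBIC))
E
```

```text
f0 [-0.4755 -0.449  -1.0841] -7.97675780907825
in False 11.014628943985194 [0.5871 0.1583 1.3934]
pad True 28.34815016667741 [-1.5202  0.7376  4.3014] 4.499433269942579
28.373205765607256 [0.3645 0.0511 4.5953] 4.0092249891435365
12.4667 0.009186481592382133
```

View pics/w4.png

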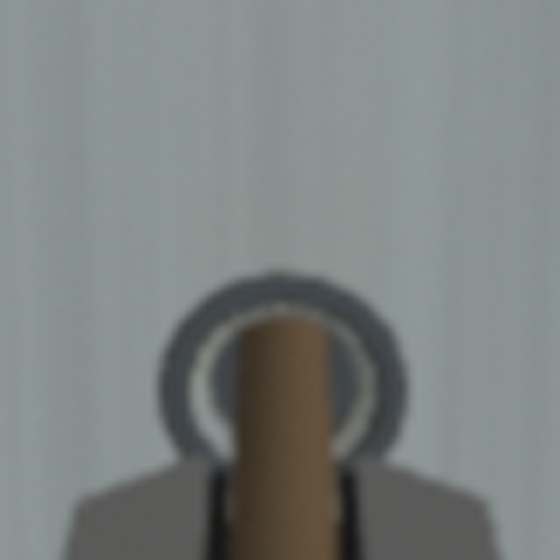

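The dowel has touched something at 28.3 mm with a near-axial force, within the 14–34 mm band for the pad. Now I'll press in small steps, watching the bin.

```bash
python3 - <<'E'
from h import *
from station import manip
np.set_printoptions(precision=3,suppress=True)
f0=np.load("f0.npy");d0=.02835
dep=lambda: -((manip.get_position()-H2)@PZ-L)*1e3
ref=manip.get_image("scene")["img"].astype(int)
for s in list(np.arange(1,6.1,1))+list(np.arange(6.5,11.1,.5)):
    manip.line_to(H2+PZ*(L-d0-s*1e-3),rot=QP,speed=.008)
    manip.dwell(.15 if s<6 else .3)
    f=manip.get_force()-f0
    im=manip.get_image("scene")["img"]
    ch=(np.abs(im.astype(int)-ref).sum(2)>40)[225:395,350:530].sum()
    print(s,round(dep(),2),f,round(f@PZ,2),"chg",ch,round(manip.get_t(),2))
    if ch>300 or f@PZ>17: break
cv2.imwrite("pics/s5.png",im[:,:,::-1])
E
```

```text
1.0 29.1 [-2.68  -0.162  6.527] 7.05 chg 1 13.03
2.0 30.08 [-2.65   0.504  7.795] 8.15 chg 1 13.51
3.0 30.96 [-2.637 -0.057  8.474] 8.79 chg 1 13.98
4.0 31.89 [-4.278  0.19   8.9  ] 9.85 chg 1 14.46
5.0 32.79 [-4.277 -0.391  9.594] 10.51 chg 1 14.93
6.0 33.69 [-5.336 -0.079 10.55 ] 11.8 chg 1 15.56
6.5 34.19 [-4.174 -1.232 10.036] 10.91 chg 7136 16.16
```

View pics/s5.png

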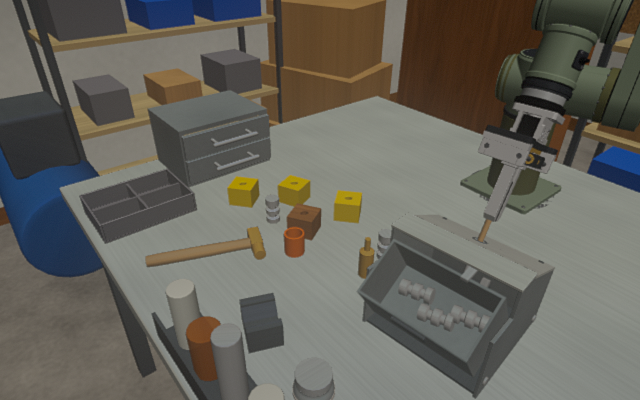

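The bin has tipped open: the scene shows its tray out with spools inside, around (440,300). I'm withdrawing the dowel now and going back over the stand.

```bash
python3 - <<'E'
from h import *
from station import manip
np.set_printoptions(precision=4,suppress=True)
manip.line_to(H2+PZ*(L+.07),rot=QP,speed=.1)
q=tool([0,0,-1],[1,0,0]); S=np.array([.5549,-.1850])
r0=manip.get_image("scene")["img"]; cv2.imwrite("pics/s6.png",r0[:,:,::-1])
manip.move_ptp([*S,.47],q)
manip.line_to([*S,.05+.015+L],rot=q,speed=.12,contact_N=6); manip.dwell(.3)
p=manip.get_position();o=manip.get_orientation();M=R.from_quat(np.roll(o,-1)).as_matrix()
print(manip.get_t(),p,manip.get_gripper_width(),manip.get_force())
d={"pos":p,"ori":o}
for n in("scene","top","wrist"): d[n]=manip.get_image(n)
pickle.dump(d,open("im6.pkl","wb"))
K=d["wrist"]["camera_matrix"];E=wristE(d["wrist"],p,o)
a=cv2.convertScaleAbs(cv2.resize(d["wrist"]["img"][178:238,287:347,::-1],(590,590),interpolation=cv2.INTER_CUBIC),alpha=1.6);k=590/60
def draw(c,r,col):
    u,v=proj(K,E,c);print((u+.5-287)*k,(v+.5-178)*k)
    for t in np.linspace(0,2*np.pi,120):
        u,v=proj(K,E,c+r*(np.cos(t)*M[:,1]+np.sin(t)*M[:,2])); cv2.circle(a,(int((u+.5-287)*k),int((v+.5-178)*k)),1,col,-1)
draw(p+M[:,0]*L,.005,(0,255,0));draw(np.array([.5549,-.1865,.05]),.008,(0,0,255));draw(np.array([.5549,-.1865,.05]),.010,(0,0,255))
cv2.imwrite("pics/c6.png",a)
b=cv2.resize(d["scene"]["img"][150:250,255:355,::-1],(600,600),interpolation=cv2.INTER_CUBIC);cv2.imwrite("pics/c6s.png",b)
print("scene foot/hole",[ (np.array(proj(d["scene"]["camera_matrix"],d["scene"]["extrinsics"],x))+.5-[255,150])*6 for x in(p+M[:,0]*L,np.array([.5549,-.1865,.05]))])
E
```

```text
20.4333 [ 0.555  -0.1851  0.338 ] 0.00948303489778563 [ 0.1924  0.4672 -0.4676]
307.78632021794033 296.92945834831795
303.43449415102975 255.95941070118488
303.43449415102975 255.95941070118488
scene foot/hole [array([301.0793, 344.6021]), array([300.0692, 377.4595])]
```

View pics/c6.png

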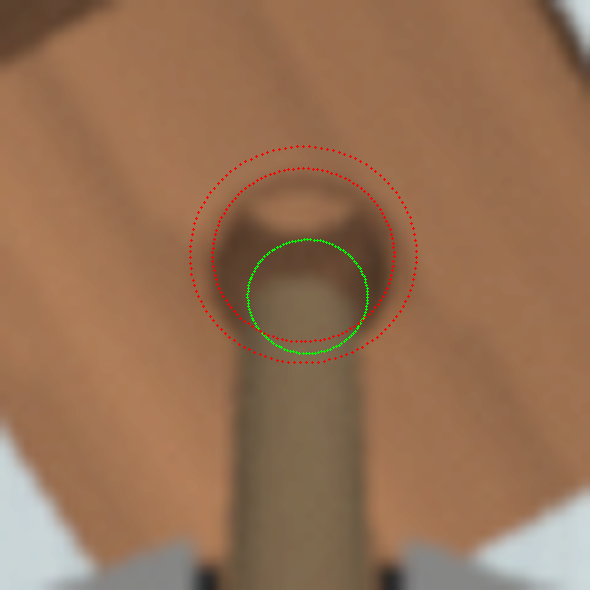

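View pics/c6s.png

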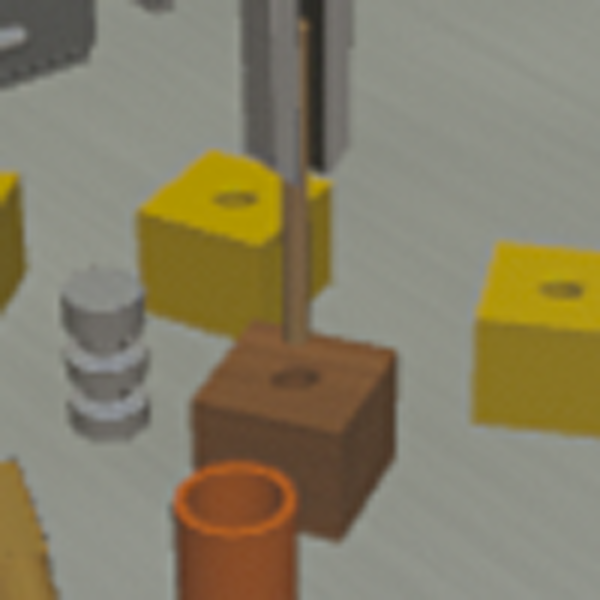

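In the wrist view the foot is about 1.2 mm toward −y of the stand hole's centre (hole at crop (302,266), foot at crop (303,337)). I'll correct by +1.1 mm and lower it under contact guard.

```bash
python3 - <<'E'
from h import *
from station import manip
np.set_printoptions(precision=4,suppress=True)
q=tool([0,0,-1],[1,0,0]); S=np.array([.5551,-.1839])
manip.line_to([*S,.05+.013+L],rot=q,speed=.03); manip.dwell(.2);f0=manip.get_force()
c=manip.line_to([*S,.281],rot=q,speed=.03,contact_N=4); manip.dwell(.2)
print(c,manip.get_position(),manip.get_force()-f0,manip.get_t())
r=manip.get_image("wrist")["img"];s=manip.get_image("scene")["img"]
z=lambda i,a,b:cv2.resize(i[b:b+80,a:a+80,::-1],(395,395),interpolation=cv2.INTER_CUBIC)
cv2.imwrite("pics/c7.png",np.hstack([z(r,277,168),z(s,265,150)]))
E
```

```text
False [ 0.5551 -0.1839  0.2811] [ 0.77   -0.3826  0.0777] 23.2
```

View pics/c7.png

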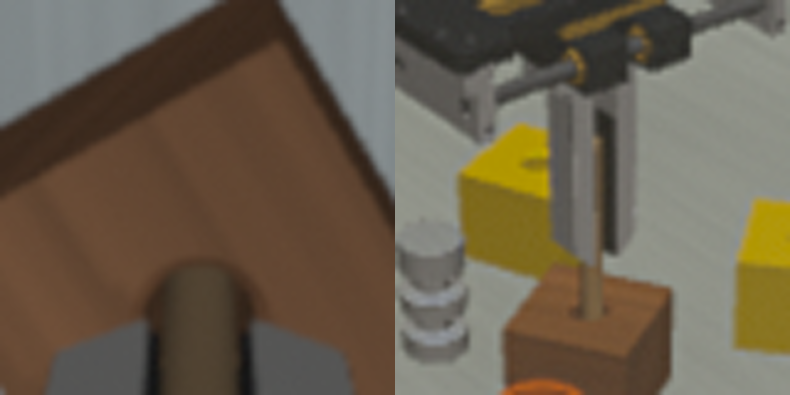

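The dowel is in the stand hole. I'll seat it gently on the bottom, release and retreat straight up.

```bash
python3 - <<'E'
from h import *
from station import manip
np.set_printoptions(precision=4,suppress=True)
q=tool([0,0,-1],[1,0,0]); S=np.array([.5551,-.1839])
print(manip.line_to([*S,.2765],rot=q,speed=.01,contact_N=2.5),manip.get_position(),manip.get_force())
manip.move_gripper(.03,grip_force=10); manip.dwell(.2)
manip.move_gripper(.06)
p=manip.get_position();manip.line_to([p[0],p[1],.42],speed=.12,contact_N=6)
manip.line_to([p[0],p[1]-0.0,.5],speed=.2)
manip.goto_joints([-1.435,.207,1.542,0,1.393,-.15]);manip.dwell(.3)
print(manip.get_t())
d={}
for n in("scene","top"):
    d[n]=manip.get_image(n);cv2.imwrite(f"pics/{n}8.png",d[n]["img"][:,:,::-1])
pickle.dump(d,open("im8.pkl","wb"))
d0=pickle.load(open("im0.pkl","rb"))
df=(np.abs(d["top"]["img"].astype(int)-d0["top"]["img"].astype(int)).sum(2)>60).astype(np.uint8)
n,_,st,_=cv2.connectedComponentsWithStats(df);print([s.tolist() for s in st[1:] if s[4]>8])
a=cv2.resize(d["scene"]["img"][160:260,254:354,::-1],(390,390),interpolation=cv2.INTER_CUBIC);b=cv2.resize(d["top"]["img"][179:249,350:420,::-1],(390,390),interpolation=cv2.INTER_CUBIC)
cv2.imwrite("pics/c8.png",np.hstack([a,b]))
E
```

```text
True [ 0.5552 -0.1839  0.2799] [-0.9698  1.0624  5.4054]
29.1083
[[137, 155, 104, 58, 3715], [133, 198, 5, 14, 48], [139, 205, 3, 9, 21]]
```

View pics/c8.png

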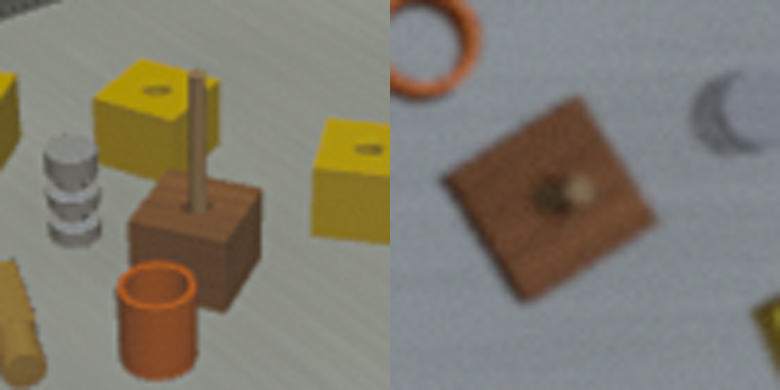

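View pics/scene8.png

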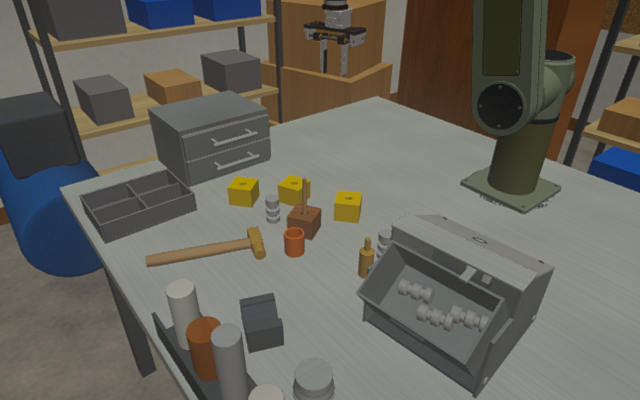

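View pics/top8.png

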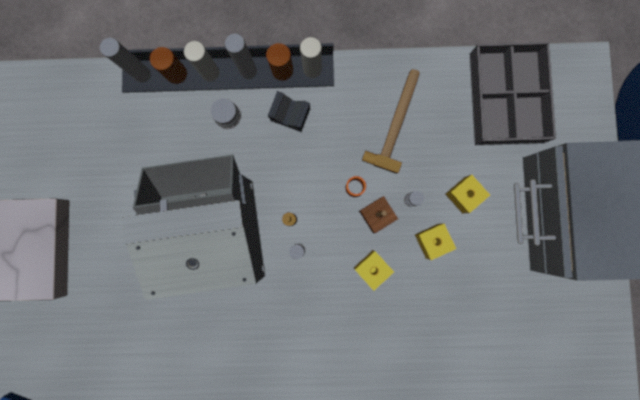

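The dowel stands upright in the brown stand, at scene ≈(304,200) and top (384,213). The bin is open, and the only differences from the first top picture are in the bin area.

```bash
python3 -c "
from station import manip
manip.job_done();print(manip.get_t())"
```

```text
the job is handed in; nothing more can be done
the job is handed in; nothing more can be done
```

The bin is open, the dowel is back upright in its brown stand, and the job was handed in about 29 s into the 54 s limit.

- **Opening the bin:** I pushed the dowel through the plate hole and felt the catch pad about 28 mm below the mouth. I then pressed in small steps, and the bin tipped open after about 6 mm of measured travel. The highest axial force I read was about 12 N, and I stopped there, well short of the hard stop at 14 mm.
- **Putting the dowel back:** It met the bottom of its hole with light contact before I let go. The arm then backed away clear of everything.
- **Final check:** The last pictures show the bin still open and the dowel upright. In the top view nothing but the bin changed from the start.
- **Small disagreements:**
    - The bin opened slightly earlier than the 7–8 mm and 14 N given. The dowel slipping or the pad moving before contact registered would make my travel figure too high, so they do not explain this.
    - The gripped dowel's foot sat 1–2 mm off where I expected. I corrected this from the wrist camera before each insertion.

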